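# Lock the tool rack, then hold the basting brush slanted over the drip tray

### The job

Take the lock pin out of its wooden block, push it fully home through the hole in the ear of the swing-out tool rack and the lug below it so that the rack cannot swing, and let go of it. Then draw the basting brush (round head, round rod handle) up out of the rack and hold it still over the middle of the drip tray, bristle end down and slanted about halfway between upright and level, with the bristle end raised about 10 cm above the shelf; finish while still holding it there. Leave the pin in and all the other things where they are.

Things in the scene. Friction and masses are not known exactly. Their poses are not given: they have to be found in the camera images.
- rack: Steel tool rack, fixed; origin on the shelf under its middle socket, z up, long along y. Sockets at y = -70, 0, +70 mm: 42 mm square holes in a guide plate (top 53 mm above shelf, 6 thick) over a floor (top 12 mm above shelf), 76 mm wide in x. One upright tool per socket; which is where varies. Pin ear and lug at y = -175 mm.
- caddy (a joint): Swing of the rack's caddy (sockets and ear) about an upright pivot at y = +135 mm of the rack, in rad: 0 closed, as at the start, with the holes of ear and lug in line; grows toward the rack's -x, to 1.2. Stiff: about 2 N at the ear moves it.
- pin_hole (a point): Centre of the pin hole, at the top face of the ear, 40 mm above the shelf, axes as the rack's. The upright round hole, 13 mm in diameter, passes the ear (8 mm thick, 46 wide) and 2 mm lower the fixed lug block (30 mm high) down to the shelf. The nearest tool stands 105 mm away toward the rack's +y.
- pin: Steel lock pin, 80 g, upright in the wooden block at first. Origin at its lower tip, z up along it. Shank 10 mm in diameter, 36 long, tip tapered to 6; collar 22 in diameter from 36 to 40 mm; round grip 16 in diameter from 40 to 78 mm. Fully home, its collar lies on the ear and its origin is 4 mm above the shelf.
- stow: Wooden stowage block 50 x 50 x 45 mm high, fixed, origin at the centre of its underside; a 13 mm hole from its top face holds the pin, whose collar lies on the block's top (pin tip 9 mm above the shelf).
- brush: Basting brush upright in a socket, handle up. Origin at the centre of the bristle end's flat underside (12 mm above shelf at first), z toward the handle's top. Round silicone head 35 mm in diameter up to 58, taper to 68, then a round rod handle 18 mm in diameter up to 220 mm. About 120 g, centre of mass near 100 mm. Comes free after rising 45 mm straight up.
- tongs: Closed steel tongs in another socket, 200 mm high: two flat arms 20 mm wide, 25 mm over both, jaws 34 mm wide. Origin at the centre of the underside. Stays in its socket.
- scrubber: Grill scrubber in another socket, 200 mm high: square head 34 x 36 mm, 62 mm high, flat wooden strap handle 9 x 26 mm. Origin at the centre of the underside. Stays in its socket.
- tray: Loose aluminium drip tray, 180 mm (its x) by 140 mm (its y), 22 mm high, open on top, 3 mm walls. Origin at the centre of its underside on the shelf. Only held over, not touched.
- bowl: White rub bowl, 90 mm across, 42 mm high, origin under its centre. Not to be moved.
- cap: Plastic bottle cap, 28 mm across, 24 mm high, origin under its centre. Not to be moved.
- spray: Bottle 64 mm across, 190 mm high, origin under its centre, left of the rack. Not to be moved.
- jar: Jar 56 mm across, 90 mm high, origin under its centre, left of the block. Not to be moved.

How it is judged:
By the outcome, as a careful person would: the job done as asked, in the order asked, and still so for the second after the job is handed in, while the arm keeps its last pose, push and grip.
It also fails if it takes over 64 s, if anything falls off the work surface, if the arm or the gripper's body presses on something with over 40 N, if the wrist force passes 120 N, or if a joint passes its speed limit or range.

### The arm

A 7-joint arm with a two-finger parallel gripper is mounted at the origin on the work surface. World frame = base frame: x ahead of the robot, y to its left, z up, the work surface at z = 0. Lengths are in m, angles in rad, forces in N, time in s.
With the tool pointing down it reaches from about 0.375 to 0.925 m from the base axis. Payload 3.1 kg.
Tool frame: the origin (TCP) lies on the centre line of the jaws, within the pads' length; the fingertips stand 14 mm ahead of it and the grasp point (between the pads) lies 5 mm behind it (tip_reach is the distance from the TCP to the fingertips, in m); y points along the fingers, z is the direction in which the jaws open and shut, and the axes are right-handed (so a half turn about y gives the same grasp; the last joint's range is limited). The gripper opens to 85 mm and grips with 20 to 120 N. Pads are 22 mm wide; open, the fingers measure 114 mm over their backs; the gripper's body (76 mm by 85 mm) begins 54 mm behind the grasp point. The pads swing forward as they close: fully open they stand 13 mm farther back than shut.
Start: joints at [-1.277, 0.383, 0.044, 1.598, -0.018, 1.161, -0.05], TCP at [0.248, 0.601, 0.245] pointing down, gripper open.
Joint ranges: [-2.61, 2.61], [-0.41, 2.15], [-1.48, 1.57], [0, 2.5], [-1.57, 4.71], [0.05, 1.97], [-2.85, 2.85]. Speed limits (rad/s): [2.79, 2.79, 3.14, 3.14, 3.14, 3.14, 3.14].

### API

Orientations are given as a rotation vector (axis times angle).
In Python, from station import read_state, grab_frame, hand_in, tip_reach gives the robot as it stands.
- The arm moves only by the tool drive_tool, never from a script. Its argument "rows" is text: rows parted by semicolons, each of 5 numbers parted by spaces: the shift along the tool's x, y, z in mm, then the turn about the tool's y in rad, then the closure, from 0 (fully open) to 1 (shut). In form: tx ty tz yaw hand; .... A call has 1 to 12 rows; each row is the pose to reach, as a shift and turn from the pose measured when the call began, along the tool's axes at that moment; what a row does not reach only later rows make up. A row lasts 1/10 s, in which the tool goes at most 50 mm and 8.59 degrees, less where a joint would pass 70% of its speed; a pose out of reach is approached as far as the arm can. A call with a gripper value outside its range is refused whole. The fingers move at their own pace and stop on an object; "force" is the grip in N (left out, the last holds). Time passes only in rows, so rows that repeat a pose let the fingers close. It gives the time, the measured TCP pose, the force and the opening at its end, in the units of the state.
- read_state(): the state, without advancing time (a new reading comes with each control period).
- grab_frame(name): name is "scene" or "top" or "wrist"; returns a dict with "pixels" (384x512x3 uint8, blue, green, red), "fx", "fy", "cx", "cy" (pixels), "origin" and "orientation" of the camera in the world. Camera axes: x right, y up, looking along -z (the intrinsics and any distortion apply to the point x, -y, -z); pixel columns grow to the right and rows downward; lengths in m; the calibration is good to about 2 mm. A picture is of the moment at which its call begins. There is no depth.
- hand_in(): hands the job in, once; it reports no verdict.
The state is a dict: "time": time; "qpos": joint angles; "joint_vel": joint speeds; "joint_efforts": joint torques, N m; "tcp_pos": TCP position; "eef_rot": TCP orientation; "ft_force": force on the tool from outside, world axes, zero at the start; "wrist_torque": the same for the moment, N m; "finger_gap": finger opening in m.
Only numpy, scipy, OpenCV 4.12 (cv2) and the standard library are available. Lean on these libraries where they do the work, as an engineer would, in place of code of your own. Each camera call takes 0.05 s, during which the arm holds its last target. There are 200 camera calls.

## Working session

There is one attempt and no reset: what is moved stays moved. The work goes in short steps, Python scripts to look and compute and a tool call to move; the robot and the scene stay as the last step left them, time stands still between calls to the robot, and variables do not carry over. Pictures are saved under pics/ and viewed, about 8 in all and at most 12, crops included, and the job is handed in when it is done.

Besides the shell and the picture viewer there is one more tool, called after ">>>" as name(argument=value, ...) on one line, values as JSON. drive_tool: Moves the arm, as the interface text tells. Its arguments: {"type":"object","properties":{"rows":{"type":"string"},"force":{"type":"number"}},"required":["rows"]}

```bash
mkdir -p pics; ls; cat > h.py <<'E'
import numpy as np, cv2
from scipy.spatial.transform import Rotation as R
from station import *
def Rm(o):
    o=np.array(o,float)
    return o if o.shape==(3,3) else R.from_rotvec(o).as_matrix()
def ray(f,u,v):
    d=np.array([(u-f["cx"])/f["fx"],-(v-f["cy"])/f["fy"],-1.])
    return np.array(f["origin"]),Rm(f["orientation"])@d
def onz(f,u,v,z):
    o,d=ray(f,u,v); return o+d*(z-o[2])/d[2]
def proj(f,p):
    c=Rm(f["orientation"]).T@(np.array(p)-np.array(f["origin"]))
    return f["cx"]+f["fx"]*c[0]/-c[2], f["cy"]+f["fy"]*c[1]/c[2]
E
python3 - <<'E'
from h import *
s=read_state(); print(s)
ims=[]
for n in("scene","top"):
    f=grab_frame(n); print(n,{k:v for k,v in f.items() if k!="pixels"})
    cv2.imwrite(f"pics/{n}0.png",f["pixels"])
    np.save(f"{n}0.npy",f,allow_pickle=True)
print(Rm(s["eef_rot"]))
E
```

```text
pics
{'time': 0.0, 'qpos': array([-1.2768171 ,  0.38387053,  0.04381788,  1.59959679, -0.01789477,
        1.16117174, -0.0498987 ]), 'joint_vel': array([ 0.00263879, -0.00048695,  0.00072325,  0.00131046, -0.00038913,
       -0.0002616 ,  0.00046972]), 'joint_efforts': array([-3.48595167e-04, -4.33481991e+01,  1.02442861e+00, -2.49506629e+01,
        1.05933190e-02,  1.14020155e-02,  1.55907799e-05]), 'tcp_pos': array([0.24784033, 0.5999103 , 0.24385332]), 'eef_rot': array([-1.551503  ,  0.30767751, -0.30708435]), 'ft_force': array([-0.68446529,  0.29103502,  0.94811361]), 'wrist_torque': array([ 0.00843002,  0.03539373, -0.0506568 ]), 'finger_gap': 0.08544742774162864}
scene {'fx': 482.26890800401407, 'fy': 482.26890800401407, 'cx': 259.4550198889718, 'cy': 195.56897408058248, 'origin': array([ 1.01009176, -0.84841748,  0.84116825]), 'orientation': array([0.87329486, 0.2230126 , 0.47215472])}
top {'fx': 453.7952425514709, 'fy': 453.7952425514709, 'cx': 258.5869589559579, 'cy': 190.12529907689665, 'origin': array([0.27494048, 0.03517429, 1.28818902]), 'orientation': array([ 0.13666497, -0.15918056, -1.55404624])}
[[ 9.24268514e-01 -8.79621457e-04  3.81741982e-01]
 [-3.81742969e-01 -2.50420977e-03  9.24265132e-01]
 [ 1.42958558e-04 -9.99996478e-01 -2.65035155e-03]]
```

View images.

```bash
python3 - <<'E'
import cv2
for n in("scene","top"):
    cv2.imwrite(f"pics/{n}0b.png",cv2.resize(cv2.imread(f"pics/{n}0.png"),(800,600),interpolation=cv2.INTER_CUBIC))
E
```

```text
(no output)
```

View pics/scene0b.png

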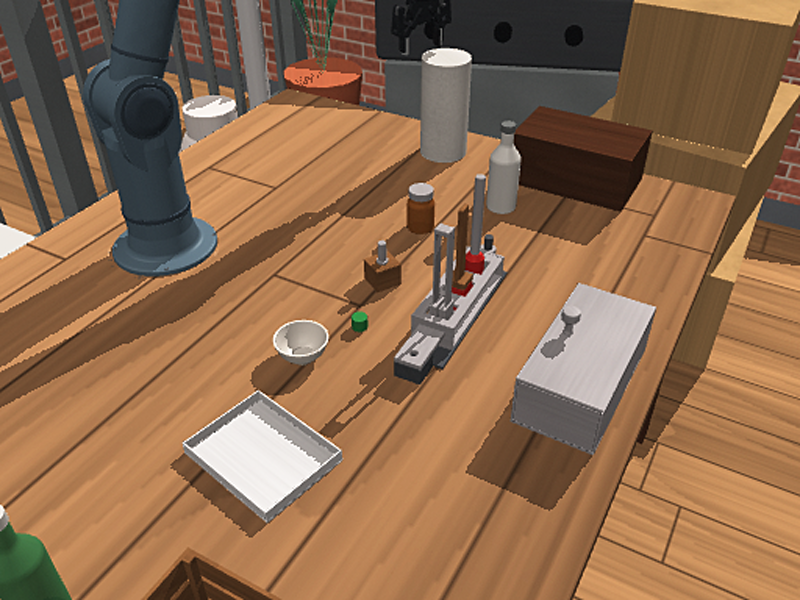

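View pics/top0b.png

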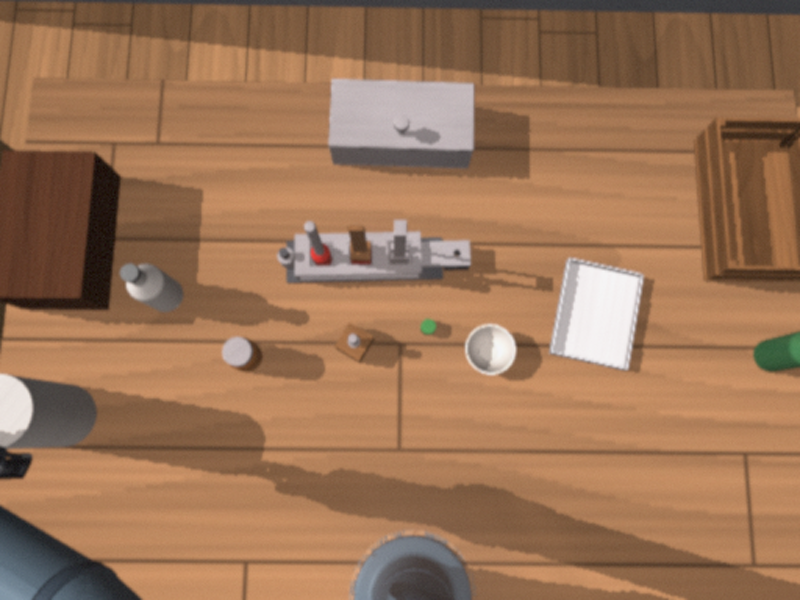

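Pictures 1–2. The brush (red round head, grey rod) is in the left socket at about (316,245) in the top view. The pin is in the block at (354,341), the ear hole at (457,253) and the tray at (597,314). In the scene view the pin top is at (381,243) and the hole at (415,352).

```bash
python3 - <<'E'
from h import *
T=np.load("top0.npy",allow_pickle=True).item(); S=np.load("scene0.npy",allow_pickle=True).item()
k=.64
for n,u,v,z in[("pin top",354,338,.087),("hole",457,253,.040),("brushtop",311,228,.232),("tray c",597,314,.01),("cap",428,327,.024),("bowl",491,349,.042),("jar",238,350,.09),("tongs top",400,226,.2),("scrub top",358,232,.2),("spray top",131,271,.19),("block",355,343,.045),("box top corner",330,147,.1)]:
    print(n,onz(T,u*k,v*k,z).round(3))
for n,u,v,z in[("pin top",381,243,.087),("hole",415,352,.040),("brushtop",480,178,.232)]:
    print("S",n,onz(S,u*k,v*k,z).round(3))
# tray rect
for n,p in [("tl",(567,259)),("tr",(643,271)),("br",(630,369)),("bl",(551,354))]: print(n,onz(T,p[0]*k,p[1]*k,.022).round(3))
cv2.imwrite("pics/c0.png",np.hstack([cv2.resize(T["pixels"][195:240,205:265],(600,450),interpolation=cv2.INTER_CUBIC)[:, :400],cv2.resize(T["pixels"][145:190,260:310],(500,450),interpolation=cv2.INTER_CUBIC)[:,100:500]]))
E
```

```text
pin top [0.432 0.104 0.087]
hole [ 0.596 -0.077  0.04 ]
brushtop [0.583 0.166 0.232]
tray c [ 0.492 -0.336  0.01 ]
cap [ 0.462 -0.026  0.024]
bowl [ 0.422 -0.136  0.042]
jar [0.409 0.299 0.09 ]
tongs top [0.598 0.028 0.2  ]
scrub top [0.587 0.095 0.2  ]
spray top [0.521 0.452 0.19 ]
block [0.429 0.104 0.045]
box top corner [0.771 0.153 0.1  ]
S pin top [0.435 0.105 0.087]
S hole [ 0.6   -0.072  0.04 ]
S brushtop [0.592 0.163 0.232]
tl [ 0.592 -0.282  0.022]
tr [ 0.572 -0.421  0.022]
br [ 0.391 -0.388  0.022]
bl [ 0.416 -0.247  0.022]
```

```bash
python3 - <<'E'
from h import *
T=np.load("top0.npy",allow_pickle=True).item();t=T["pixels"]
# rack axis from light guide plate/ear edge: corner pixels in top view (800 scale)
k=.64
for p,z in [((294,232),.053),((296,279),.053),((421,231),.053),((421,276),.053),((470,242),.04),((470,268),.04),((441,240),.04),((442,268),.04)]: print(p,onz(T,p[0]*k,p[1]*k,z).round(3))
hsv=cv2.cvtColor(t,cv2.COLOR_BGR2HSV)
red=((hsv[...,0]<6)|(hsv[...,0]>174))&(hsv[...,1]>180)&(hsv[...,2]>80)
ys,xs=np.nonzero(red); print(len(xs),xs.min(),xs.max(),ys.min(),ys.max())
E
```

```text
(294, 232) [0.628 0.218 0.053]
(296, 279) [0.541 0.211 0.053]
(421, 231) [ 0.633 -0.011  0.053]
(421, 276) [ 0.55  -0.011  0.053]
(470, 242) [ 0.617 -0.101  0.04 ]
(470, 268) [ 0.569 -0.1    0.04 ]
(441, 240) [ 0.62  -0.048  0.04 ]
(442, 268) [ 0.568 -0.05   0.04 ]
33 200 210 161 167
```

View pics/c0.png

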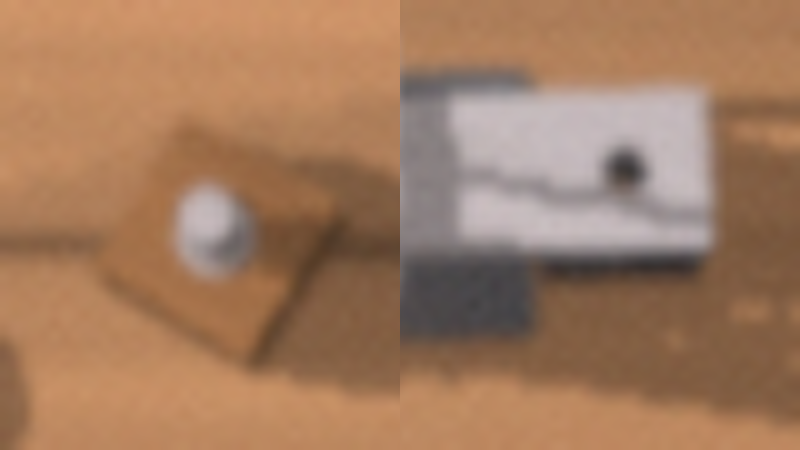

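Picture 3 shows the pin and hole centres clearly, and they match the earlier pixels. Next I go above the pin.

```bash
cat >> h.py <<'E'
def go(p,s=None):
    s=s or read_state(); r=Rm(s["eef_rot"]); return (r.T@(np.array(p)-s["tcp_pos"])*1000).round(1)
def yawdeg(s=None):
    s=s or read_state(); r=Rm(s["eef_rot"]); return np.degrees(np.arctan2(r[1,0],r[0,0]))
E
python3 -c "
from h import *
print(go([.42,.105,.22]),yawdeg())"
```

```text
[ 348.1   25.  -391.7] -22.443070834585072
```

>>> drive_tool(rows="348 25 -392 0 0;348 25 -392 0 0;348 25 -392 0 0;348 25 -392 0 0;348 25 -392 0 0;348 25 -392 0 0;348 25 -392 0 0;348 25 -392 0 0;348 25 -392 0 0;348 25 -392 0 0;348 25 -392 0 0;348 25 -392 0 0")

```text
time: 1.3
tcp_pos: [0.4204, 0.0999, 0.2196]
eef_rot: [-1.551, 0.315, -0.314]
ft_force: [0.3, -0.4, 1.0]
finger_gap: 0.0854
```

```bash
python3 - <<'E'
from h import *
f=grab_frame("wrist"); s=read_state(); np.save("w1.npy",f,allow_pickle=True)
print(s["tcp_pos"],f["origin"],Rm(f["orientation"]).round(2))
print("pin pred",proj(f,[.433,.1045,.087]),proj(f,[.433,.1045,.049]))
cv2.imwrite("pics/w1.png",f["pixels"])
E
```

```text
[0.41984449 0.1027048  0.21965489] [0.36084644 0.12469507 0.34861409] [[ 0.39 -0.89 -0.24]
 [ 0.92  0.38  0.1 ]
 [-0.   -0.26  0.97]]
pin pred (np.float64(267.686697535357), np.float64(195.5050224923801)) (np.float64(266.3480646633329), np.float64(184.74149171623353))
```

View pics/w1.png

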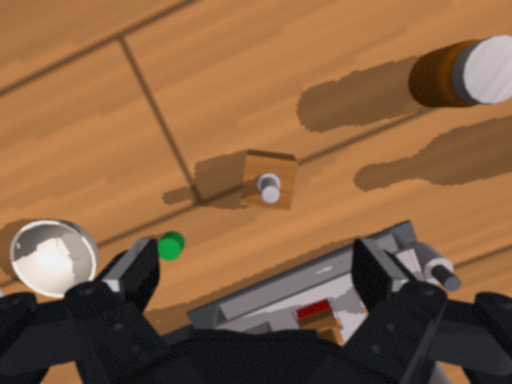

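Picture 4: the pin top is at about (271,195), against a predicted (268,195). The block faces line up nearly with the tool axes.

```bash
python3 - <<'E'
from h import *
f=np.load("w1.npy",allow_pickle=True).item()
hsv=cv2.cvtColor(f["pixels"],cv2.COLOR_BGR2HSV)[165:215,245:295]
m=((hsv[...,1]<70)&(hsv[...,2]>90)).astype(np.uint8)
ys,xs=np.nonzero(m); print(len(xs),xs.min()+245,xs.max()+245,ys.min()+165,ys.max()+165)
p=onz(f,271,195,.087);print(p,go([p[0],p[1],.067]))
E
```

```text
494 257 279 173 202
[0.43368613 0.10726188 0.087     ] [ 11.1 152.6  10. ]
```

>>> drive_tool(rows="11 40 9 0 0.3;11 80 9 0 0.3;11 110 9 0 0.3;11 135 9 0 0.3;11 152 9 0 0.3;11 152 9 0 0.3;11 152 9 0 1;11 152 9 0 1;11 152 9 0 1;11 152 9 0 1;11 152 9 0 1;11 152 9 0 1", force=40)

```text
time: 2.55
tcp_pos: [0.4343, 0.1072, 0.0689]
eef_rot: [-1.549, 0.311, -0.312]
ft_force: [-1.1, 1.1, 6.2]
finger_gap: 0.0148
```

>>> drive_tool(rows="0 -20 0 0 1;0 -60 0 0 1;0 -100 0 0 1;0 -100 0 0 1;0 -100 0 0 1")

```text
time: 3.05
tcp_pos: [0.4347, 0.1075, 0.1697]
eef_rot: [-1.547, 0.31, -0.313]
ft_force: [-0.2, 0.3, -0.4]
finger_gap: 0.0147
```

```bash
python3 - <<'E'
from h import *
s=read_state();print(s["tcp_pos"],s["ft_force"],s["finger_gap"])
f=grab_frame("wrist"); np.save("w2.npy",f,allow_pickle=True)
r=Rm(s["eef_rot"]);g=s["tcp_pos"]
# predicted tip: pin 0-origin
print("tip pred",proj(f,g+r@[0,.0,0]),go([.598,-.0745,.15],s))
cv2.imwrite("pics/w2.png",f["pixels"])
E
```

```text
[0.43474833 0.10746584 0.1696846 ] [-0.15685668  0.31473478 -0.36428607] 0.014695974562534237
tip pred (np.float64(257.3916064515892), np.float64(256.11717888747705)) [ 220.9   19.9 -104.7]
```

View pics/w2.png

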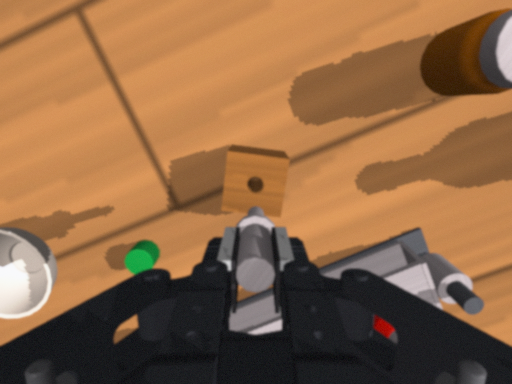

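Picture 5: the pin is held straight, with its tip at about (259,210), and the empty block hole is at (256,184). I can use the camera's block-hole-to-TCP relation as a reference for the ear. Now I move over the ear, a bit short of it so the hole stays visible.

```bash
python3 - <<'E'
from h import *
f=np.load("w2.npy",allow_pickle=True).item()
hp=f["pixels"][172:198,244:270].max(2); m=(hp<90).astype(np.uint8)
ys,xs=np.nonzero(m); print(len(xs),xs.mean()+244,ys.mean()+172)
p=onz(f,xs.mean()+244,ys.mean()+172,.045); print(p, go(p))
r=Rm(read_state()["eef_rot"]);t=np.array([.598,-.0745,.17])-r@[.045,0,0]
print(go(t))
E
```

```text
125 254.824 184.52
[0.43294002 0.10711156 0.045     ] [-5.000e-01  1.234e+02 -1.000e-01]
[ 176.9   -1.6 -103.8]
```

>>> drive_tool(rows="42 0 -25 0 1;84 0 -50 0 1;126 0 -75 0 1;168 0 -99 0 1;177 -2 -104 0 1;177 -2 -104 0 1;177 -2 -104 0 1")

```text
time: 3.8
tcp_pos: [0.5547, -0.0562, 0.1684]
eef_rot: [-1.549, 0.315, -0.307]
ft_force: [0.3, 0.1, -0.6]
finger_gap: 0.0146
```

```bash
python3 - <<'E'
from h import *
s=read_state();print(s["tcp_pos"],yawdeg(s))
f=grab_frame("wrist"); np.save("w3.npy",f,allow_pickle=True)
u,v=map(int,proj(f,[.598,-.0745,.04])); print(u,v)
c=f["pixels"][v-25:v+25,u-25:u+25].max(2); m=(c<90).astype(np.uint8)
n,l,st,ce=cv2.connectedComponentsWithStats(m); print(st,ce+[u-25,v-25])
cv2.imwrite("pics/w3.png",f["pixels"])
E
```

```text
[ 0.55467786 -0.05617777  0.16843863] -22.724196172279044
256 238
[[   0    0   50   50 1298]
 [   0    0   21    7   76]
 [   0   14   50   36 1125]
 [  20   16    1    1    1]] [[256.15485362 232.56856703]
 [237.88157895 214.84210526]
 [255.93866667 244.728     ]
 [251.         229.        ]]
```

View pics/w3.png

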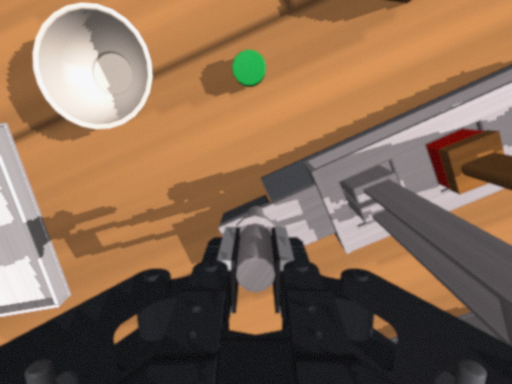

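Picture 6: the pin at (256,240) hides the hole, because image-up points toward the robot base. I'll step past the ear along tool x to see the hole.

>>> drive_tool(rows="45 0 0 0 1;85 0 0 0 1;85 0 0 0 1;85 0 0 0 1")

```text
time: 4.25
tcp_pos: [0.6324, -0.086, 0.1673]
eef_rot: [-1.548, 0.314, -0.302]
ft_force: [-0.1, 1.1, -2.1]
finger_gap: 0.0145
```

```bash
python3 - <<'E'
from h import *
s=read_state();print(s["tcp_pos"],yawdeg(s))
f=grab_frame("wrist"); np.save("w4.npy",f,allow_pickle=True)
u,v=map(int,proj(f,[.598,-.0745,.04])); print(u,v)
c=f["pixels"][v-25:v+25,u-25:u+25].max(2); m=(c<90).astype(np.uint8)
n,l,st,ce=cv2.connectedComponentsWithStats(m); print(st,ce+[u-25,v-25])
for x in ce[1:]:
    p=onz(f,x[0]+u-25,x[1]+v-25,.04);print(p,go([*p[:2],.12],s))
a=cv2.resize(f["pixels"],(512,384)); b=cv2.resize(f["pixels"][v-40:v+40,u-28:u+28],(269,384),interpolation=cv2.INTER_CUBIC)
cv2.imwrite("pics/w4.png",np.hstack([a,b]))
E
```

```text
[ 0.63240489 -0.08595739  0.16731491] -22.500414914141334
253 142
[[   0    0   50   50 2446]
 [  16   26   14    8   54]] [[252.54742437 141.38103025]
 [250.35185185 146.88888889]]
[ 0.59998194 -0.07792766  0.04      ] [-32.7  47.6  -4.9]
```

View pics/w4.png

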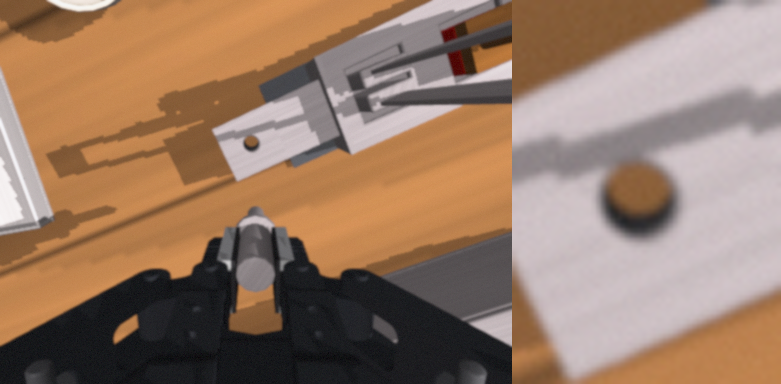

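Picture 7: the ear hole is centred at about (251.6,143.3). The mask only caught its lower dark rim.

```bash
python3 - <<'E'
from h import *
f=np.load("w4.npy",allow_pickle=True).item();s=read_state();r=Rm(s["eef_rot"])
p=onz(f,251.6,143.3,.04); print(p)
f2=np.load("w2.npy",allow_pickle=True).item()
b=onz(f2,254.82,184.52,.045); off=np.array([.4345,.1073])-b[:2]; print("off",off, s["tcp_pos"])
print(go([p[0]+off[0],p[1]+off[1],.118],s),"noOff",go([p[0],p[1],.118],s), r.round(4))
E
```

```text
[ 0.59772698 -0.07589909  0.04      ]
off [0.00156125 0.00019145] [ 0.6317567  -0.08579292  0.167431  ]
[-33.5  49.7  -3.1] noOff [-34.8  49.7  -3.8] [[ 9.238e-01 -7.300e-03  3.827e-01]
 [-3.827e-01  2.300e-03  9.239e-01]
 [-7.600e-03 -1.000e+00 -7.000e-04]]
```

>>> drive_tool(rows="-17 10 -2 0 1;-33 30 -3 0 1;-33 45 -3 0 1;-33 45 -3 0 1;-33 45 -3 0 1;-33 45 -3 0 1")

```text
time: 4.9
tcp_pos: [0.6012, -0.0761, 0.1238]
eef_rot: [-1.548, 0.312, -0.304]
ft_force: [0.3, -0.8, -0.4]
finger_gap: 0.0144
```

```bash
python3 - <<'E'
from h import *
s=read_state();print(s["tcp_pos"],go([.5992,-.0757,.095],s),go([.5992,-.0757,.065],s),s["ft_force"])
E
```

```text
[ 0.60120135 -0.07605297  0.12381244] [-1.8 28.8 -0.4] [-1.7 58.8 -0.4] [ 0.30292961 -0.83229643 -0.42547678]
```

>>> drive_tool(rows="-2 0 0 0 1;-2 10 0 0 1;-2 20 0 0 1;-2 25 0 0 1;-2 30 0 0 1;-2 34 0 0 1;-2 34 0 0 1")

```text
time: 5.6
tcp_pos: [0.5986, -0.0753, 0.089]
eef_rot: [-1.548, 0.313, -0.303]
ft_force: [-0.4, 0.1, -1.0]
finger_gap: 0.0147
```

>>> drive_tool(rows="0 6 0 0 1;0 12 0 0 1;0 18 0 0 1;0 22 0 0 1;0 26 0 0 1;0 26 0 0 1;0 26 0 0 1")

```text
time: 6.3
tcp_pos: [0.5984, -0.0753, 0.0639]
eef_rot: [-1.548, 0.314, -0.302]
ft_force: [-1.8, 0.1, 5.2]
finger_gap: 0.0147
```

>>> drive_tool(rows="0 2 0 0 1;0 2 0 0 1;0 1 0 0 0.4;0 0 0 0 0.4;0 0 0 0 0.4;0 0 0 0 0.4;0 -20 0 0 0.4;0 -60 0 0 0.4;0 -100 0 0 0.4;0 -130 0 0 0.4;0 -170 0 0 0.4;0 -170 0 0 0.4")

```text
time: 7.5
tcp_pos: [0.6038, -0.0769, 0.2404]
eef_rot: [-1.545, 0.305, -0.312]
ft_force: [0.8, -1.3, 0.0]
finger_gap: 0.0512
```

```bash
python3 - <<'E'
from h import *
s=read_state();print(s["tcp_pos"],yawdeg(s))
T=grab_frame("top");np.save("top1.npy",T,allow_pickle=True);S=grab_frame("scene");np.save("scene1.npy",S,allow_pickle=True)
for f,c in((T,[.598,-.0755,.04]),(S,[.598,-.0755,.04])):
    print(proj(f,c),proj(f,[.598,-.0755,.082]))
u,v=map(int,proj(S,[.598,-.0755,.06])); a=cv2.resize(S["pixels"][v-40:v+40,u-40:u+40],(400,400),interpolation=cv2.INTER_CUBIC)
# brush area in scene
u,v=map(int,proj(S,[.59,.165,.15])); b=cv2.resize(S["pixels"][v-60:v+60,u-60:u+60],(400,400),interpolation=cv2.INTER_CUBIC)
print(u,v)
cv2.imwrite("pics/s1.png",np.hstack([a,b]))
E
```

```text
[ 0.60380578 -0.07689855  0.24041027] -22.54203696108984
(np.float64(291.9787680258601), np.float64(161.28281043619216)) (np.float64(293.3185615546897), np.float64(157.46242258515593))
(np.float64(264.1518201448213), np.float64(225.69345489141855)) (np.float64(264.30252955729156), np.float64(212.76603851492533))
305 140
```

View pics/s1.png

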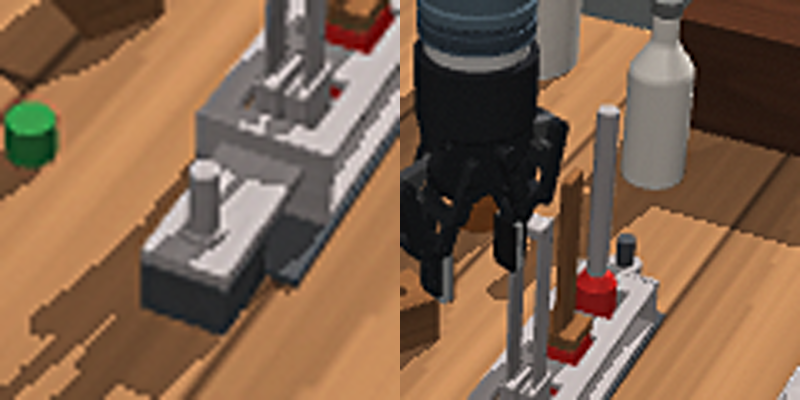

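Picture 8: the pin is home with its collar on the ear, and it is released. The brush rod top is at (608,110) in the crop. Next I triangulate the rod.

```bash
python3 - <<'E'
from h import *
T=np.load("top0.npy",allow_pickle=True).item();S=np.load("scene1.npy",allow_pickle=True).item()
for z in(.222,.232): print("S",onz(S,307.4,112.6,z),"T",onz(T,311*.64,228*.64,z))
h=np.array([.5977,-.0759]);
# rod in top0: grey blob, fit axis & top end
c=T["pixels"][130:175,185:225].copy(); cv2.imwrite("pics/r.png",cv2.resize(c,(640,720),interpolation=cv2.INTER_CUBIC))
s=read_state();print(go([.585,.168,.30],s),go([.585,.168,.18],s))
E
```

```text
S [0.58221307 0.18594319 0.222     ] T [0.58619938 0.16683652 0.222     ]
S [0.58912361 0.16923754 0.232     ] T [0.58328002 0.16560163 0.232     ]
[-107.9  -64.2  219.5] [-107.3   55.8  219.4]
```

View pics/r.png

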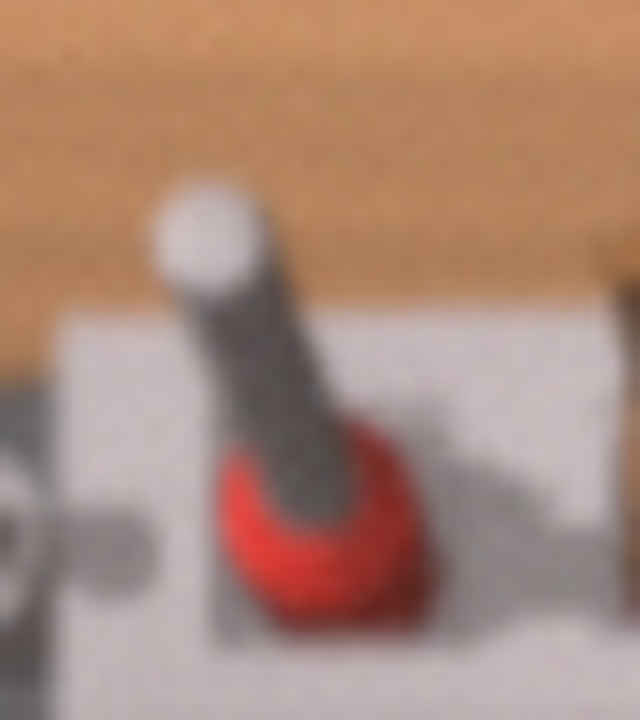

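Picture 9: the rod's top disc is centred at (208,238) in the crop, which is pixel (198.0,144.9). That puts the brush axis at about (0.587, 0.1685), agreeing with the scene view.

```bash
python3 - <<'E'
from h import *
T=np.load("top0.npy",allow_pickle=True).item()
print(onz(T,198,144.9,.232)); s=read_state();print(go([.587,.1685,.30],s),go([.587,.1685,.18],s))
E
```

```text
[0.5857927  0.16819217 0.232     ]
[-106.2  -64.2  220.7] [-105.6   55.8  220.6]
```

>>> drive_tool(rows="-20 -30 40 0 0.4;-40 -60 80 0 0.4;-60 -63 120 0 0.4;-80 -63 160 0 0.4;-100 -63 200 0 0.4;-107 -63 220 0 0.4;-107 -63 220 0 0.4;-107 -63 220 0 0.4")

```text
time: 8.4
tcp_pos: [0.585, 0.1677, 0.2968]
eef_rot: [-1.55, 0.313, -0.302]
ft_force: [0.5, -0.8, 0.4]
finger_gap: 0.0515
```

```bash
python3 - <<'E'
from h import *
s=read_state();print(s["tcp_pos"],go([.587,.1685,.18],s))
E
```

```text
[0.58503708 0.16772357 0.29676754] [  2.3 116.8   1.8]
```

>>> drive_tool(rows="1 40 1 0 0.4;1 80 1 0 0.4;1 105 1 0 0.4;1 117 1 0 0.4;1 117 1 0 0.4;1 117 1 0 1;1 117 1 0 1;1 117 1 0 1;1 117 1 0 1;1 117 1 0 1;1 117 1 0 1", force=40)

```text
time: 9.5
tcp_pos: [0.5872, 0.1688, 0.1819]
eef_rot: [-1.548, 0.31, -0.304]
ft_force: [0.2, 0.1, 5.8]
finger_gap: 0.0172
```

>>> drive_tool(rows="0 -10 0 0 1;0 -30 0 0 1;0 -60 0 0 1;0 -100 0 0 1;0 -110 0 0 1;0 -110 0 0 1;0 -110 0 0 1")

```text
time: 10.2
tcp_pos: [0.5864, 0.1684, 0.2904]
eef_rot: [-1.549, 0.312, -0.302]
ft_force: [-1.5, 0.3, -1.9]
finger_gap: 0.0172
```

```bash
python3 - <<'E'
from h import *
s=read_state();n=np.array([.866,-.5]);b=np.array([.4325,.1065])
p=b-n*.050
print(p,go([*p,.29],s),yawdeg(s))
E
```

```text
[0.3892 0.1315] [-168.2    1.6 -109.4] -22.4423818526475
```

>>> drive_tool(rows="-30 0 -20 0 1;-70 0 -46 0.04 1;-110 0 -72 0.08 1;-140 0 -91 0.13 1;-168 0 -109 0.13 1;-168 0 -109 0.13 1;-168 0 -109 0.13 1;-168 0 -109 0.13 1")

```text
time: 11.0
tcp_pos: [0.3899, 0.1318, 0.2909]
eef_rot: [-1.534, 0.414, -0.404]
ft_force: [-0.4, 0.7, -0.7]
finger_gap: 0.0168
```

```bash
python3 - <<'E'
from h import *
s=read_state();p=[.3892,.1315,.192]
print(s["tcp_pos"],yawdeg(s),go(p,s),Rm(s["eef_rot"]).round(3))
E
```

```text
[0.38991762 0.13177196 0.29089565] -29.906179526138413 [ 0.1 98.9 -0.3] [[ 0.867 -0.007  0.499]
 [-0.499 -0.     0.867]
 [-0.006 -1.    -0.003]]
```

>>> drive_tool(rows="0 40 0 0 1;0 75 0 0 1;0 99 0 0 1;0 99 0 0 1;0 99 0 0 1", force=20)

```text
time: 11.5
tcp_pos: [0.3901, 0.1317, 0.1919]
eef_rot: [-1.535, 0.415, -0.405]
ft_force: [0.4, -0.0, -1.3]
finger_gap: 0.017
```

```bash
python3 - <<'E'
from h import *
s=read_state();print(s["tcp_pos"],s["ft_force"],go([.3892,.1315,.192],s))
E
```

```text
[0.39014019 0.13168827 0.19193094] [ 0.39499253 -0.0263441  -1.26982635] [-0.7 -0.1 -0.6]
```

>>> drive_tool(rows="8 4 0 0 1;18 4 0 0 1;28 4 0 0 1;38 4 0 0 1;48 5 0 0 1;60 8 0 0 1;72 12 0 0 1;84 15 0 0 1;84 15 0 0 1")

```text
time: 12.4
tcp_pos: [0.4641, 0.0881, 0.1764]
eef_rot: [-1.536, 0.416, -0.408]
ft_force: [-0.1, 1.4, 1.0]
finger_gap: 0.0168
```

```bash
python3 - <<'E'
from h import *
s=read_state();print(s["tcp_pos"],s["ft_force"],s["wrist_torque"],s["finger_gap"])
f=grab_frame("scene");u,v=map(int,proj(f,[.42,.11,.12]))
c=f["pixels"][v-70:v+70,u-80:u+80]; g=grab_frame("wrist")["pixels"]
cv2.imwrite("pics/p1.png",np.hstack([cv2.resize(c,(450,394),interpolation=cv2.INTER_CUBIC),cv2.resize(g,(350,394))]))
E
```

```text
[0.46414442 0.08812593 0.17636419] [-0.1468154   1.38437051  0.97433126] [ 0.36225746  0.40913415 -0.04005879] 0.016766787660562055
```

View pics/p1.png

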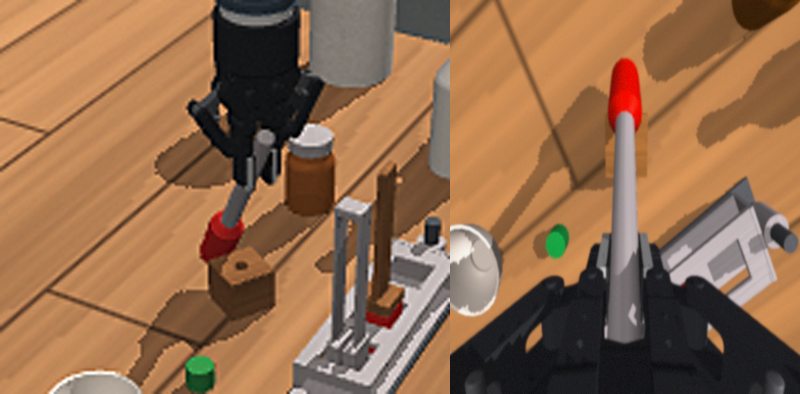

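Picture 10: the brush is pivoting against the block as planned, now roughly 30° slanted. I continue to about 46° and then grip hard.

>>> drive_tool(rows="10 5 0 0 1;20 11 0 0 1;30 18 0 0 1;37 24 0 0 1;37 24 0 0 1;37 24 0 0 1")

```text
time: 13.1
tcp_pos: [0.4957, 0.07, 0.1528]
eef_rot: [-1.536, 0.413, -0.407]
ft_force: [-0.9, -0.4, 2.0]
finger_gap: 0.0172
```

>>> drive_tool(rows="0 0 0 0 1;0 0 0 0 1;0 0 0 0 1;0 0 0 0 1;0 -10 0 0 1;0 -30 0 0 1;0 -60 0 0 1;0 -100 0 0 1;0 -130 0 0 1;0 -130 0 0 1", force=110)

```text
time: 14.1
tcp_pos: [0.5006, 0.0703, 0.2887]
eef_rot: [-1.53, 0.405, -0.416]
ft_force: [-0.0, 0.7, -1.1]
finger_gap: 0.0159
```

```bash
cat >> h.py <<'E'
def red_end(f,s,L=.170):
    """bristle end point by meeting rays with the tool x-y plane through the TCP"""
    hsv=cv2.cvtColor(f["pixels"],cv2.COLOR_BGR2HSV)
    m=(((hsv[...,0]<6)|(hsv[...,0]>174))&(hsv[...,1]>150)&(hsv[...,2]>60)).astype(np.uint8)
    n,l,st,ce=cv2.connectedComponentsWithStats(m); i=1+st[1:,4].argmax(); ys,xs=np.nonzero(l==i)
    r=Rm(s["eef_rot"]); o,_=ray(f,0,0); q=[]
    for u,v in zip(xs,ys):
        d=ray(f,u,v)[1]; t=((s["tcp_pos"]-o)@r[:,2])/(d@r[:,2]); q.append((r.T@(o+t*d-s["tcp_pos"]))[:2])
    q=np.array(q); c=q.mean(0); g=np.array([0,-.005]); a=(g-c); a/=np.linalg.norm(a)
    along=(g-q)@a; e=np.percentile(along,99)
    return len(xs),"slant deg",np.degrees(np.arctan2(abs(a[0]),abs(a[1]))).round(1),"end dist",e.round(3),"centroid",c.round(3)
E
python3 - <<'E'
from h import *
s=read_state();print(s["tcp_pos"],s["ft_force"],s["wrist_torque"],s["finger_gap"],yawdeg(s))
f=grab_frame("scene");print(red_end(f,s))
E
```

```text
[0.50062248 0.07029189 0.28866245] [-0.04783859  0.68991675 -1.11588557] [-0.06311928 -0.11381582  0.00875308] 0.01588310605158828 -30.014269293980927
(186, 'slant deg', np.float64(46.4), 'end dist', np.float64(0.207), 'centroid', array([-0.11,  0.1 ]))
```

>>> drive_tool(rows="10 0 -11 0 1;30 0 -33 0 1;55 0 -60 0 1;80 0 -88 0 1;105 0 -115 0 1;130 0 -143 0 1;155 0 -170 0 1;180 0 -198 0 1;205 0 -226 0 1;230 0 -253 0 1;250 0 -275 0 1;260 0 -286 0 1")

```text
time: 15.35
tcp_pos: [0.579, -0.3115, 0.2846]
eef_rot: [-1.535, 0.415, -0.414]
ft_force: [-0.3, -0.1, -0.9]
finger_gap: 0.0157
```

```bash
python3 - <<'E'
from h import *
s=read_state();f=grab_frame("scene");print(s["tcp_pos"],red_end(f,s),go([.602,-.398,.22],s))
T=grab_frame("top")
# tray: bright low-saturation blob
hsv=cv2.cvtColor(np.load("top0.npy",allow_pickle=True).item()["pixels"],cv2.COLOR_BGR2HSV)[150:245,340:420]
m=((hsv[...,1]<60)&(hsv[...,2]>100)).astype(np.uint8)
c=max(cv2.findContours(m,0,2)[0],key=cv2.contourArea); q=cv2.minAreaRect(c); print(q,onz(T,q[0][0]+340,q[0][1]+150,.014))
E
```

```text
[ 0.5790384  -0.31154365  0.28463071] (206, 'slant deg', np.float64(46.4), 'end dist', np.float64(0.232), 'centroid', array([-0.114,  0.104])) [ 63.4  64.9 -62.8]
((42.01304244995117, 50.50246810913086), (52.10277557373047, 64.55752563476562), 10.713123321533203) [ 0.49283045 -0.33506789  0.014     ]
```

>>> drive_tool(rows="15 10 -15 0 1;30 25 -30 0 1;45 42 -45 0 1;57 56 -57 0 1;63 65 -63 0 1;63 65 -63 0 1;63 65 -63 0 1;63 65 -63 0 1")

```text
time: 16.25
tcp_pos: [0.6022, -0.3963, 0.2211]
eef_rot: [-1.535, 0.413, -0.414]
ft_force: [0.4, -0.0, -1.0]
finger_gap: 0.0155
```

```bash
python3 - <<'E'
from h import *
s=read_state();f=grab_frame("scene");T=grab_frame("top");print(s["tcp_pos"],red_end(f,s))
r=Rm(s["eef_rot"]);g=s["tcp_pos"]+r@[0,-.005,0]
th=np.radians(46); e=g+.175*(r@[-np.sin(th),np.cos(th),0]); print("end model",e)
out=[]
for F in(f,T):
    im=F["pixels"].copy(); u,v=map(int,proj(F,e)); print(u,v,proj(F,g))
    cv2.circle(im,(u,v),2,(255,0,0),-1); ug,vg=map(int,proj(F,g)); cv2.circle(im,(ug,vg),2,(0,255,0),-1)
    a,b=max(u-60,0),max(v-70,0); out.append(cv2.resize(im[b:b+120,a:a+120],(400,400),interpolation=cv2.INTER_CUBIC)); print(a,b)
cv2.imwrite("pics/f1.png",np.hstack(out))
E
```

```text
[ 0.6022376  -0.39633061  0.22106901] (113, 'slant deg', np.float64(44.7), 'end dist', np.float64(0.252), 'centroid', array([-0.133,  0.129]))
end model [ 0.49344791 -0.33338627  0.10429077]
161 259 (np.float64(180.0295737395025), np.float64(256.0812723798156))
101 189
390 194 (np.float64(429.613299517746), np.float64(142.4016063736953))
330 124
```

View pics/f1.png

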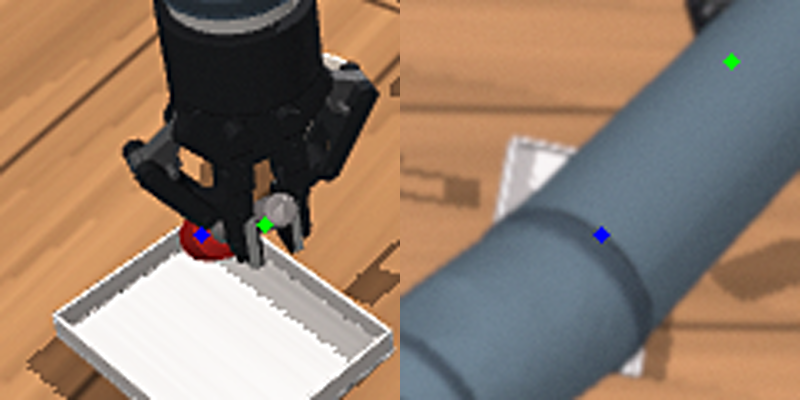

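Picture 11: the brush is over the tray, but the scene view looks nearly along it. The wrist view is the last check, with the modelled end rim drawn in and a crop of the pin.

```bash
python3 - <<'E'
from h import *
s=read_state();W=grab_frame("wrist");f=grab_frame("scene")
r=Rm(s["eef_rot"]);g=s["tcp_pos"]+r@[0,-.005,0]
hsv=cv2.cvtColor(W["pixels"],cv2.COLOR_BGR2HSV)
m=(((hsv[...,0]<6)|(hsv[...,0]>174))&(hsv[...,1]>150)&(hsv[...,2]>60))
ys,xs=np.nonzero(m); print("red",xs.min(),xs.max(),ys.min(),ys.max())
im=W["pixels"].copy()
for deg in(42,44,46,48):
    th=np.radians(deg);d=r@[-np.sin(th),np.cos(th),0];q=r@[np.cos(th),np.sin(th),0]
    for L in(.170,.175,.180,.185):
        P=[proj(W,g+L*d+.0175*(np.cos(a)*q+np.sin(a)*r[:,2])) for a in np.linspace(0,6.28,24)]
        P=np.array(P); N=proj(W,g+(L-.058)*d)
        print(deg,L,"rim",P.min(0).round(0),P.max(0).round(0),"headtop",np.round(N,0))
        if deg==46 and L==.175:
            for u,v in P: cv2.circle(im,(int(u),int(v)),1,(255,0,0),-1)
u,v=map(int,proj(f,[.56,-.0,.06])); c=f["pixels"][v-60:v+60,u-60:u+30]
cv2.imwrite("pics/f2.png",np.hstack([im,cv2.resize(c,(288,384),interpolation=cv2.INTER_CUBIC)]))
E
```

```text
red 228 282 0 83
42 0.17 rim [232.   9.] [281.  56.] headtop [256.  87.]
42 0.175 rim [232.   5.] [280.  52.] headtop [256.  82.]
42 0.18 rim [232.   1.] [280.  48.] headtop [256.  77.]
42 0.185 rim [233.  -2.] [280.  44.] headtop [256.  72.]
44 0.17 rim [231.   0.] [281.  48.] headtop [256.  82.]
44 0.175 rim [231.  -4.] [281.  44.] headtop [256.  77.]
44 0.18 rim [232.  -8.] [281.  40.] headtop [256.  71.]
44 0.185 rim [232. -12.] [280.  36.] headtop [256.  66.]
46 0.17 rim [231.  -9.] [282.  40.] headtop [256.  77.]
46 0.175 rim [231. -13.] [282.  36.] headtop [256.  71.]
46 0.18 rim [231. -17.] [281.  32.] headtop [256.  65.]
46 0.185 rim [231. -22.] [281.  27.] headtop [256.  60.]
48 0.17 rim [230. -18.] [283.  32.] headtop [256.  72.]
48 0.175 rim [230. -23.] [282.  28.] headtop [256.  66.]
48 0.18 rim [231. -27.] [282.  23.] headtop [256.  60.]
48 0.185 rim [231. -32.] [282.  19.] headtop [256.  54.]
```

View pics/f2.png

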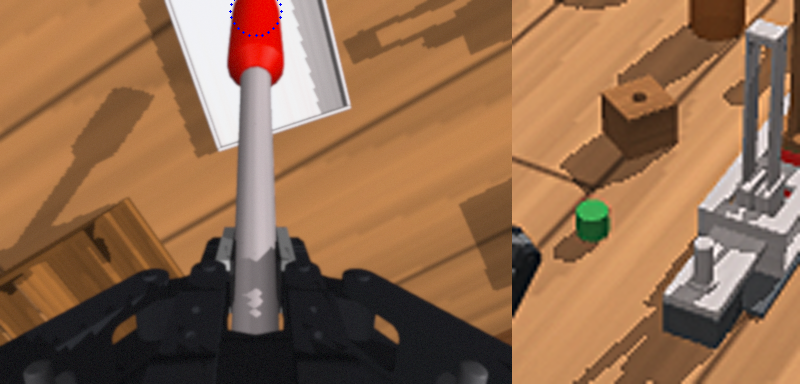

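Picture 12: the head and rod match the 46° / 175 mm model, and the pin is still home. I hold briefly and check for creep before handing in.

>>> drive_tool(rows="0 0 0 0 1;0 0 0 0 1;0 0 0 0 1;0 0 0 0 1;0 0 0 0 1;0 0 0 0 1;0 0 0 0 1;0 0 0 0 1;0 0 0 0 1;0 0 0 0 1")

```text
time: 17.45
tcp_pos: [0.6019, -0.397, 0.221]
eef_rot: [-1.535, 0.414, -0.415]
ft_force: [0.2, -0.3, -1.7]
finger_gap: 0.0159
```

```bash
python3 - <<'E'
from h import *
s=read_state();W=grab_frame("wrist")
hsv=cv2.cvtColor(W["pixels"],cv2.COLOR_BGR2HSV)
m=(((hsv[...,0]<6)|(hsv[...,0]>174))&(hsv[...,1]>150)&(hsv[...,2]>60))
ys,xs=np.nonzero(m); print("red",xs.min(),xs.max(),ys.min(),ys.max(),s["tcp_pos"],s["finger_gap"],s["time"])
if abs(ys.max()-83)<=1: print(hand_in())
E
```

```text
red 228 282 0 83 [ 0.60190687 -0.39702665  0.22102371] 0.015852254687062594 17.45
the job is handed in; nothing more can be done
None
```

The job is done and handed in at about 17.5 s. The lock pin is in the ear and released, and the arm is holding the brush slanted over the middle of the drip tray.

- **Pin:** I pushed it through the ear and lug until its collar lay on the ear, then let go. The tool height at that point matched fully home, and the last picture still showed it seated.
- **Brush:** I drew it straight up out of the rack. The tool can only turn about its own axis, so I pivoted the brush in a light grip against the empty, fixed wooden block. I then clamped it at 110 N and carried it over the tray.
- **Last checks:** The slant is about 45–46°. By a geometric model, the bristle end is about 10 cm above the shelf and within a few millimetres of the tray's centre. It did not creep in a one-second hold before I handed in.
- **Checks that disagreed or were limited:**
  - The scene-camera estimate of the bristle end's distance along the brush came out too long (0.21–0.25 m, against 0.175 m modelled). I put that down to the oblique, partly hidden view and relied on the wrist camera, which matched the model.
  - The bristle end itself was just outside the wrist picture, so its height comes from the model.
  - In the pictures I viewed, nothing else appeared to have moved, but I did not re-measure every object.

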